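# Screw down the cardboard clamp with fingertip strokes

### The arm

A 6-joint arm with a two-finger parallel gripper is mounted at the origin on the work surface. World frame = base frame: x ahead of the robot, y to its left, z up, the work surface at z = 0. Lengths are in m, angles in degrees, forces in N, time in s.
With the tool pointing down it reaches from about 0.375 to 0.9 m from the base axis. Payload 3.1 kg.
Tool frame: the origin (TCP) lies midway between the tips of the shut fingers; the grasp point (between the pads) lies 19 mm behind it; z points along the fingers, y is the direction in which the jaws open and shut (so a half turn about z gives the same grasp; the last joint's range is limited). The gripper opens to 87 mm and grips with 3 to 60 N. Pads are 19 mm wide; open, the fingers measure 117 mm over their backs; the gripper's body (75 mm by 190 mm) begins 51 mm behind the grasp point.
Start: joints at [56.408, 30.224, 82.088, -0, 67.689, -10.227], TCP at [0.248, 0.574, 0.223] pointing down, gripper open.
Joint ranges: [-176.69, 176.69], [-43.24, 126.21], [12.49, 139.97], [-82, 262], [0, 151.66], [-163.58, 163.58]. Speed limits (degrees/s): [159.86, 159.86, 180, 180, 180, 180].

### API

Orientations are given as a 3x3 rotation matrix whose columns are the frame's x, y, z axes.
In Python, from rig import bot gives the robot as it stands.
- The arm moves only by the tool carry_out, never from a script. Its arguments are lists of equal length, an entry for each row: "grip": the gripper's target within -1 to 1 (fully open at 1, half-way at 0, shut at -1); "slide": the shift along the tool's x, y, z in mm, a list of three; "twist": the turn, a rotation vector about the tool's x, y, z in rad, a list of three. In form: {"grip": [grip, ...], "slide": [[dx, dy, dz], ...], "twist": [[wx, wy, wz], ...]}. A call has 1 to 12 rows; each row shifts and turns the pose as measured when the row begins, along the tool's axes as they then stand; what a row does not reach is not made up. A row lasts 1/10 s, in which the tool goes at most 50 mm and 8.59 degrees, less where a joint would pass 70% of its speed; a pose out of reach is approached as far as the arm can. A call is refused whole if a number of a shift passes 50 or a number of a turn 0.15, either way. A call with a gripper value outside its range is refused whole. The fingers move at their own pace and stop on an object; the grip force is fixed at half the most. Time passes only in rows, so rows that do not move let the fingers close. It gives the time, the measured TCP pose, the force and the opening at its end, in the units of the state.
- bot.read_state(): the state, without advancing time (a new reading comes with each control period).
- bot.capture(name): name is "scene" or "top"; returns a dict with "color" (400x640x3 uint8, red, green, blue), "depth" (400x640 float32, m along the optical axis (not along the pixel's ray), 0 where there is no reading), "fx", "fy", "cx", "cy" (pixels), "position" and "rotation" of the camera in the world. Camera axes: x right, y up, looking along -z (the intrinsics and any distortion apply to the point x, -y, -z); pixel columns grow to the right and rows downward; lengths in m; the calibration is good to about 2 mm. A picture is of the moment at which its call begins.
- bot.hand_in(): hands the job in, once; it reports no verdict.
The state is a dict: "time_s": time; "joint_positions": joint angles; "qvel": joint speeds; "tau": joint torques, N m; "position": TCP position; "tcp_rot": TCP orientation; "force": force on the tool from outside, world axes, zero at the start; "moment": the same for the moment, N m; "opening": opening from 0.0 (shut) to 1.0 (fully open).
Only numpy, scipy, OpenCV 4.12 (cv2) and the standard library are available. Lean on these libraries where they do the work, as an engineer would, in place of code of your own. Each camera call takes 0.05 s, during which the arm holds its last target.

### The job

Clamp the cardboard stack for cutting: push the wings of the red wing nut round clockwise (seen from above) with your fingertips, stroke after stroke, until the nut is fully tightened and will turn no further. Only push the wings lightly (a few newtons do): do not pinch, grip or force the nut, and leave the knife, the tape roll and the glue bottle where they are. Finish clear of everything.

Things in the scene. Friction and masses are not known exactly. Their poses are not given: they have to be found in the camera images.
- wing_nut (a joint): angle of the red wing nut on its stud, rad: 0 fully loose, growing clockwise seen from above, 6.28 tight against a firm stop. Starts between 0 and 1.6, stays where it is left; steady friction 0.05 N m (about 1.5 N at a wing). Per turn the nut sinks 5 mm with the black strap under it.
- nut_centre (a point): on the nut's axis at the wings' mid-height: 71 mm above the table when loose, 66 when tight. x runs along the wings (to the one with the white spot) and turns with the nut, z up. Two opposite upright wings, 8 mm thick, reach 41 mm from the axis and 12 mm above and below this point. Hub 32 mm in diameter, from 21 mm below to 1 mm above it. Steel stud, 12 mm in diameter, ends 80 mm above the table.
- jig: clamping jig, fixed: plywood base 250 x 300 x 18 mm. Origin at table height under the nut's axis, z up, x away from the fence. Cardboard stack on its +x side, x = 40 to 152 mm, top 34 mm above the table. T-shaped black strap on it under the nut, top at most 49 mm above the table. Around the nut its +x, +y and -y sides are open.
- fence (a point): middle of the top edge of the grey upright fence's inner face: 44.5 mm from the nut's axis on the jig's -x side, 95 mm above the table. The fence is 22 mm thick and 240 mm long along the jig's y. Fingers have no room to pass between hub and fence, so they must stroke on the open sides. Fixed to the jig, same axes.
- knife: closed utility knife, orange handle and black nose, 140 x 19 x 14 mm, lying loose on the cardboard stack; x along the knife, origin on its underside. A bystander.
- tape: loose tan roll of tape, 90 mm in diameter, 48 mm high, lying flat on the table beside the jig; origin at the centre of its underside. A bystander.
- glue: loose white glue bottle with a blue cap, 44 mm in diameter, 120 mm high, standing on the table beside the jig; origin at the centre of its underside. A bystander.

How it is judged:
By the outcome, as a careful person would: the job done as asked, in the order asked, and still so for the second after the job is handed in, with the robot touching nothing.
It also fails if it takes over 64 s, if anything falls off the work surface, if the arm or the gripper's body presses on something with over 40 N, if the wrist force passes 120 N, or if a joint passes its speed limit or range.

## Working session

There is one attempt and no reset: what is moved stays moved. The work goes in short steps, Python scripts to look and compute and a tool call to move; the robot and the scene stay as the last step left them, time stands still between calls to the robot, and variables do not carry over. Pictures are saved under pics/ and viewed, and the job is handed in when it is done.

Besides the shell and the picture viewer there is one more tool, called after "Emit:" as name(argument=value, ...), one argument or row to a line, values as JSON. carry_out: Moves the arm, as the interface text tells. Its arguments: {"type":"object","properties":{"grip":{"type":"array"},"slide":{"type":"array"},"twist":{"type":"array"}},"required":["grip","slide","twist"]}

```bash
ls; mkdir -p pics
python3 - <<'E'
from rig import bot
import cv2,pickle
s=bot.read_state(); print(s)
for n in("scene","top"):
    c=bot.capture(n); pickle.dump(c,open(n+".pkl","wb"))
    print(n,c["fx"],c["fy"],c["cx"],c["cy"],c["position"],c["rotation"],[k for k in c])
    cv2.imwrite(f"pics/{n}0.png",c["color"][:,:,::-1])
E
```

```text
pics
{'time_s': 0.0, 'joint_positions': array([ 5.64072323e+01,  3.02798315e+01,  8.21561276e+01, -1.23324648e-03,
        6.76898787e+01, -1.02282647e+01]), 'qvel': array([0.01891363, 0.01360988, 0.0551049 , 0.10885195, 0.07948966,
       0.05263841]), 'tau': array([ 3.84766763e-04, -4.40044641e+01, -1.76594245e+01,  6.33439980e-02,
        5.83189214e-02, -1.86041143e-04]), 'position': array([0.24743643, 0.57313221, 0.2215638 ]), 'tcp_rot': array([[-9.18003526e-01,  3.96570410e-01, -1.19858582e-03],
       [ 3.96572049e-01,  9.18001755e-01, -1.84050115e-03],
       [ 3.70415586e-04, -2.16491218e-03, -9.99997588e-01]]), 'force': array([-0.23934213, -0.53482519,  0.29343741]), 'moment': array([ 0.05906721, -0.00194321,  0.00711533]), 'opening': 0.9983740605423866}
scene 496.36999433562994 496.36999433562994 317.20371055783187 192.68938843543083 [1.27416523 0.74335826 0.83355168] [[-0.70906113 -0.44820326  0.54437685]
 [ 0.70475759 -0.42478871  0.56821764]
 [-0.02343186  0.78655476  0.61707582]] ['color', 'depth', 'fx', 'fy', 'cx', 'cy', 'position', 'rotation']
top 382.43164194480704 382.43164194480704 319.06784038005645 207.49007386093135 [0.48466568 0.03759699 0.98341121] [[ 0.00432615  0.98978707 -0.14248802]
 [-0.99995234  0.00303479 -0.00927902]
 [-0.00875184  0.14252137  0.98975303]] ['color', 'depth', 'fx', 'fy', 'cx', 'cy', 'position', 'rotation']
```

View pics/scene0.png

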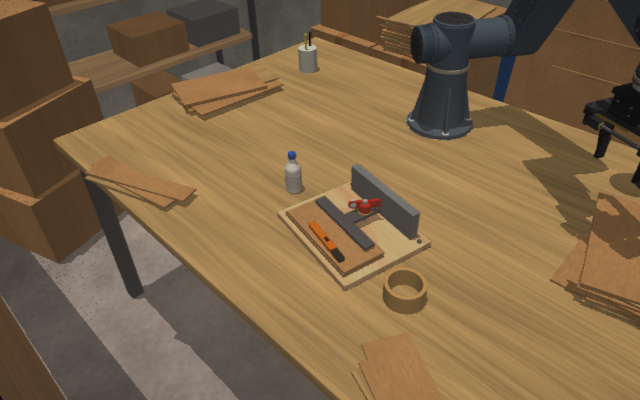

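View pics/top0.png

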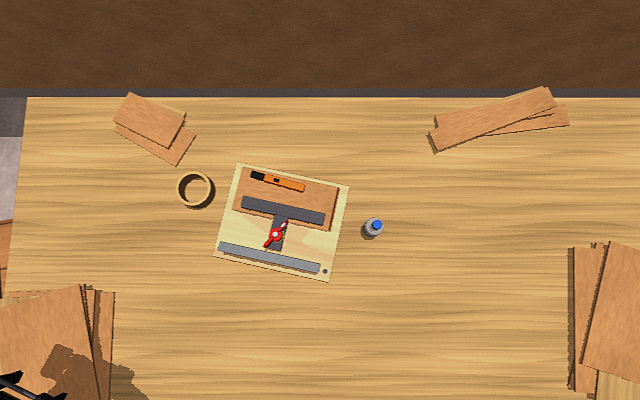

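The scene view shows the nut at about (365,205) in front of the grey fence, with the knife on the stack, the tape at (405,290) and the glue at (293,175). In the top view the nut is at (275,235), the fence runs along row ~258, the tape is at (194,189) and the glue at (373,227).

```bash
cat > h.py <<'E'
import numpy as np,cv2,pickle
def ray(c,u,v):
    d=np.array([(u-c["cx"])/c["fx"],-(v-c["cy"])/c["fy"],-1.0]); return c["rotation"]@d
def plane(c,u,v,z):
    d=ray(c,u,v); p=c["position"]; return p+d*(z-p[2])/d[2]
def dp(c,u,v): return c["position"]+ray(c,u,v)*c["depth"][int(round(v)),int(round(u))]
def cloud(c,m):
    vs,us=np.nonzero(m&(c["depth"]>0)); return np.array([dp(c,u,v) for u,v in zip(us,vs)]),us,vs
def proj(c,p):
    q=c["rotation"].T@(np.array(p)-c["position"]); return c["cx"]+c["fx"]*q[0]/-q[2], c["cy"]-c["fy"]*q[1]/-q[2]
E
python3 - <<'E'
from h import *
for n,sl in(("top",(slice(160,285),slice(210,360))),("scene",(slice(150,290),slice(270,440)))):
    c=pickle.load(open(n+".pkl","rb")); h=cv2.cvtColor(c["color"],cv2.COLOR_RGB2HSV).astype(int)
    roi=np.zeros(h.shape[:2],bool); roi[sl]=1
    red=roi&((h[...,0]<4)|(h[...,0]>172))&(h[...,1]>170)&(h[...,2]>90)
    P,us,vs=cloud(c,red); print(n,"red",len(P),"px",us.mean(),vs.mean(),"xyz",P.mean(0),P.min(0),P.max(0))
    # wing tops
    W=P[P[:,2]>0.070]; print(" high",len(W),W.mean(0) if len(W) else 0)
    if len(W):
        u_,s_,v_=np.linalg.svd(W[:,:2]-W[:,:2].mean(0),full_matrices=False); t=(W[:,:2]-W[:,:2].mean(0))@v_[0]; print(" dir",v_[0],t.min(),t.max())
    im=c["color"][sl][:,:,::-1]; cv2.imwrite(f"pics/{n}_z.png",cv2.resize(im,None,fx=4.7 if n=="top" else 4,fy=4.7 if n=="top" else 4,interpolation=cv2.INTER_CUBIC))
    P,us,vs=cloud(c,roi)
    F=P[(P[:,2]>0.09)&(P[:,2]<0.1)]; print(" fence top",len(F),cv2.minAreaRect(F[:,:2].astype(np.float32)*1000))
    s=(h[...,0]>=100)&(h[...,0]<125)&(h[...,1]>150)&(h[...,2]>100)
    print(" blue",cloud(c,s&(np.arange(640)[None]<450)&(np.arange(640)[None]>250))[0].mean(0))
c=pickle.load(open("top.pkl","rb"))
for nm,uv,z in (("jigTL",(238,163),.018),("jigTR",(349,186),.018),("jigBR",(329,282),.018),("tape",(194,189),.048),("knifenose",(251,174),.048),("knifetail",(305,187),.048)): print(nm,plane(c,*uv,z),dp(c,*uv))
E
```

```text
top red 154 px 274.75324675324674 234.57792207792207 xyz [0.55013036 0.15126265 0.07443255] [0.5204923  0.12238531 0.04463978] [0.58236217 0.1761938  0.08477671]
 high 135 [0.54924708 0.15113366 0.07580561]
 dir [-0.74882873  0.66276356] -0.04225331976752374 0.03638510464239793
 fence top 991 ((497.5793151855469, 161.84579467773438), (239.695556640625, 21.993560791015625), 77.63827514648438)
 blue [ 0.57137255 -0.08472655  0.11984919]
scene red 69 px 366.92753623188406 202.44927536231884 xyz [0.55005134 0.15930491 0.07567436] [0.52218559 0.12816758 0.06771698] [0.57980914 0.17974152 0.08422719]
 high 65 [0.5499958  0.15970904 0.07611959]
 dir [ 0.81127569 -0.5846638 ] -0.031049589766349788 0.042627984818597246
 fence top 680 ((507.4697265625, 92.67445373535156), (103.81423950195312, 377.77880859375), 8.4680814743042)
 blue [ 0.57351154 -0.08023364  0.12041139]
jigTL [0.73982217 0.25785139 0.018     ] [0.73954333 0.2576107  0.01905499]
jigTR [ 0.67967407 -0.03002568  0.018     ] [ 0.67913815 -0.02983985  0.0206531 ]
jigBR [0.43700748 0.02120362 0.018     ] [0.43623927 0.02093938 0.00243841]
tape [0.66499779 0.35873254 0.048     ] [ 0.67458598  0.37580719 -0.00173545]
knifenose [0.70362654 0.21737432 0.048     ] [0.70465398 0.21821789 0.04361074]
knifetail [0.67079619 0.08163825 0.048     ] [0.67314963 0.08219511 0.03617262]
```

View pics/top_z.png

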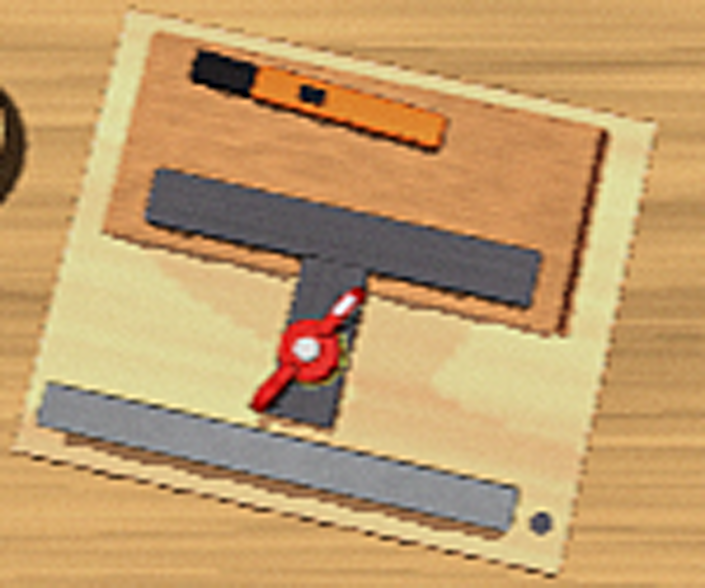

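View pics/scene_z.png

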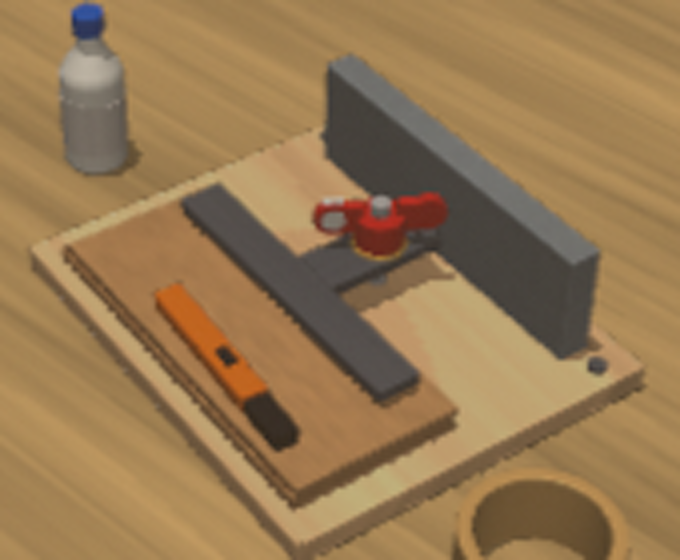

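Emit:
carry_out(
  grip=[-1,-1,-1,-1,-1,-1,-1,-1,-1,-1,-1,-1],
  slide=[
    [-40,-21,0],
    [-40,-21,0],
    [-40,-21,0],
    [-40,-21,0],
    [-40,-21,0],
    [-40,-21,0],
    [-40,-21,0],
    [-40,-21,0],
    [-40,-21,0],
    [-40,-21,0],
    [-40,-21,0],
    [-40,-21,0],
  ],
  twist=[
    [0,0,0],
    [0,0,0],
    [0,0,0],
    [0,0,0],
    [0,0,0],
    [0,0,0],
    [0,0,0],
    [0,0,0],
    [0,0,0],
    [0,0,0],
    [0,0,0],
    [0,0,0],
  ],
)

```text
time_s: 1.3
position: [0.5954, 0.1416, 0.2157]
tcp_rot: [[-0.923, 0.385, -0.009], [0.385, 0.923, -0.002], [0.008, -0.005, -1.0]]
force: [0.3, -0.3, -0.2]
opening: 0.032
```

```bash
cat >> h.py <<'E'
import math
A=np.array([0.551,0.150])
def st(ph=None,R=36,d=14,z=None):
    "print pose relative to nut; optional target tool slide to (R,d) at wing world angle ph"
    from rig import bot
    s=bot.read_state(); p=np.array(s["position"]); T=np.array(s["tcp_rot"])
    psi=math.degrees(math.atan2(T[1,1],T[0,1])); rel=T[:2,:2].T@(p[:2]-A)*1000
    print("t %.2f pos %s psi %.1f  d(x) %.1f R(y) %.1f tilt %s"%(s["time_s"],p.round(4),psi,rel[0],rel[1],T[:,2].round(3)),"Ftool",(T.T@s["force"]).round(2),"M",np.round(s["moment"],2),"j6 %.0f"%s["joint_positions"][5],"open %.2f"%s["opening"])
    if ph is not None:
        a=math.radians(ph); tx=np.array([-math.sin(a),math.cos(a)]);ty=np.array([math.cos(a),math.sin(a)])
        tgt=np.array([*(A+(R*ty+d*tx)/1000), p[2] if z is None else z])
        print(" need twist z %.3f, slide now-tool %s"%(math.radians(psi-ph),(T.T@(tgt-p)*1000).round(1)))
E
python3 - <<'E'
from h import *
c=pickle.load(open("top.pkl","rb"))
print(plane(c,275.3,234.0,.08))
st(-41.5,36,22)
E
```

```text
[0.55105021 0.14932972 0.08      ]
t 1.30 pos [0.5954 0.1416 0.2157] psi 67.3  d(x) -44.2 R(y) 9.4 tilt [-0.009 -0.002 -1.   ] Ftool [-0.43 -0.18  0.18] M [-0.01 -0.03 -0.02] j6 -64 open 0.03
 need twist z 1.899, slide now-tool [ 3.1 -0.2  0. ]
```

Emit:
carry_out(
  grip=[-1,-1,-1,-1,-1,-1,-1,-1,-1,-1,-1,-1],
  slide=[
    [0,0,8],
    [0,0,8],
    [0,0,8],
    [0,0,8],
    [0,0,8],
    [0,0,8],
    [0,0,8],
    [0,0,8],
    [0,0,8],
    [0,0,8],
    [0,0,8],
    [0,0,8],
  ],
  twist=[
    [0,0,0.149],
    [0,0,0.149],
    [0,0,0.149],
    [0,0,0.149],
    [0,0,0.149],
    [0,0,0.149],
    [0,0,0.149],
    [0,0,0.149],
    [0,0,0.149],
    [0,0,0.149],
    [0,0,0.149],
    [0,0,0.149],
  ],
)

```text
time_s: 2.5
position: [0.5975, 0.1322, 0.1108]
tcp_rot: [[0.589, 0.808, -0.015], [0.808, -0.589, -0.004], [-0.012, -0.01, -1.0]]
force: [0.6, 0.0, 0.0]
opening: 0.009
```

Run:
```python
from h import *
st(-41.5,36,22)
```

```text
t 2.50 pos [0.5975 0.1322 0.1108] psi -36.1  d(x) 13.0 R(y) 48.1 tilt [-0.015 -0.004 -1.   ] Ftool [ 0.33  0.44 -0.02] M [-0.09  0.12 -0.07] j6 38 open 0.01
 need twist z 0.094, slide now-tool [  5.5 -10.2   0. ]
```

```bash
cat >> h.py <<'E'
def st2(*a,**k):
    st(*a,**k)
    from rig import bot
    T=np.array(bot.read_state()["tcp_rot"]); print(" tilt fix twist",(T.T@np.cross(T[:,2],[0,0,-1])).round(3))
E
python3 - <<'E'
from h import *
st2(-41.5,36,22,z=.060)
E
```

```text
t 2.50 pos [0.5975 0.1322 0.1108] psi -36.1  d(x) 13.0 R(y) 48.1 tilt [-0.015 -0.004 -1.   ] Ftool [ 0.33  0.44 -0.02] M [-0.09  0.12 -0.07] j6 38 open 0.01
 need twist z 0.094, slide now-tool [ 6.1 -9.7 50.9]
 tilt fix twist [-0.01   0.012 -0.   ]
```

Emit:
carry_out(
  grip=[-1,-1,-1],
  slide=[
    [3,-5,0],
    [3,-5,0],
    [0,0,0],
  ],
  twist=[
    [-0.01,0.012,0.05],
    [0,0,0.05],
    [0,0,0],
  ],
)

```text
time_s: 2.8
position: [0.591, 0.1428, 0.1076]
tcp_rot: [[0.672, 0.741, -0.005], [0.741, -0.672, -0.001], [-0.004, -0.004, -1.0]]
force: [-0.0, -0.3, -0.5]
opening: 0.008
```

Run:
```python
from h import *
from rig import bot
st2(-41.5,36,22,z=.060)
for n,sl in(("top",(slice(160,285),slice(210,360))),("scene",(slice(120,260),slice(300,450)))):
    c=bot.capture(n); cv2.imwrite(f"pics/{n}1.png",cv2.resize(c["color"][sl][:,:,::-1],None,fx=4,fy=4,interpolation=cv2.INTER_CUBIC))
```

```text
t 2.80 pos [0.591  0.1428 0.1076] psi -42.2  d(x) 21.6 R(y) 34.4 tilt [-0.005 -0.001 -1.   ] Ftool [-0.27  0.21  0.49] M [-0.08  0.09 -0.03] j6 45 open 0.01
 need twist z -0.012, slide now-tool [ 1.1  1.5 47.6]
 tilt fix twist [-0.004  0.004 -0.   ]
```

View pics/scene1.png

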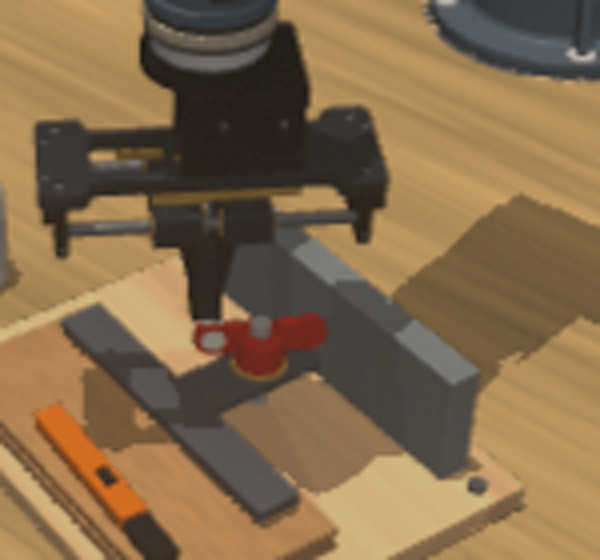

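The gripper is above the white-spot wing, on the viewer's side. The fingers are shut and the tip is near (205,318) in the crop. Descending next.

Emit:
carry_out(
  grip=[-1,-1,-1,-1,-1],
  slide=[
    [0,1,15],
    [0,0,15],
    [0,0,12],
    [0,0,5],
    [0,0,0],
  ],
  twist=[
    [-0.004,0.004,0],
    [0,0,0],
    [0,0,0],
    [0,0,0],
    [0,0,0],
  ],
)

```text
time_s: 3.4
position: [0.5944, 0.1406, 0.06]
tcp_rot: [[0.669, 0.743, 0.005], [0.743, -0.669, -0.001], [0.003, 0.004, -1.0]]
force: [0.5, 0.9, 0.2]
opening: 0.007
```

Run:
```python
from h import *
from rig import bot
st2(-41.5,36,14,z=.060)
```

```text
t 3.40 pos [0.5944 0.1406 0.06  ] psi -42.0  d(x) 22.1 R(y) 38.5 tilt [ 0.005 -0.001 -1.   ] Ftool [ 0.96 -0.22 -0.18] M [-0.06  0.12 -0.01] j6 45 open 0.01
 need twist z -0.009, slide now-tool [-7.8 -2.7  0. ]
 tilt fix twist [ 0.004 -0.003 -0.   ]
```

Emit:
carry_out(
  grip=[-1,-1,-1,-1],
  slide=[
    [-3,-2,0],
    [-3,-1,0],
    [-2,0,0],
    [-2,0,0],
  ],
  twist=[
    [0.004,-0.003,0],
    [0,0,0],
    [0,0,0],
    [0,0,0],
  ],
)

```text
time_s: 3.8
position: [0.5871, 0.1355, 0.0615]
tcp_rot: [[0.669, 0.743, 0.005], [0.743, -0.669, 0.001], [0.004, 0.003, -1.0]]
force: [0.9, 1.7, -2.0]
opening: 0.007
```

Run:
```python
from h import *
st2(-41.5,36,14,z=.060)
```

```text
t 3.80 pos [0.5871 0.1355 0.0615] psi -42.0  d(x) 13.4 R(y) 36.5 tilt [ 0.005  0.001 -1.   ] Ftool [ 1.89 -0.48  1.99] M [ 0.19 -0.08 -0.01] j6 44 open 0.01
 need twist z -0.009, slide now-tool [ 0.9 -0.6  1.5]
 tilt fix twist [ 0.003 -0.004  0.   ]
```

Emit:
carry_out(
  grip=[-1,-1,-1,-1,-1,-1],
  slide=[
    [-3.7,1.2,1],
    [-3.7,1.2,0],
    [-3.7,1.2,0],
    [-3.7,1.2,0],
    [-3.7,1.2,0],
    [-3.7,1.2,0],
  ],
  twist=[
    [0,0,0.1],
    [0,0,0.1],
    [0,0,0.1],
    [0,0,0.1],
    [0,0,0.1],
    [0,0,0.1],
  ],
)

```text
time_s: 4.4
position: [0.5759, 0.1178, 0.0633]
tcp_rot: [[0.977, 0.212, 0.015], [0.212, -0.977, 0.003], [0.016, 0.001, -1.0]]
force: [1.3, 0.7, -1.3]
opening: 0.007
```

Run:
```python
from h import *
st2()
```

```text
t 4.40 pos [0.5759 0.1178 0.0633] psi -77.7  d(x) 17.5 R(y) 36.8 tilt [ 0.015  0.003 -1.   ] Ftool [ 1.4  -0.39  1.31] M [ 0.05 -0.1   0.  ] j6 78 open 0.01
 tilt fix twist [ 0.001 -0.016 -0.   ]
```

Emit:
carry_out(
  grip=[-1,-1,-1,-1,-1,-1,-1,-1],
  slide=[
    [-5,1.2,1],
    [-5,1.2,1],
    [-4.5,1.2,1],
    [-4.5,1.2,1],
    [-4.5,1.2,0.5],
    [-4.5,1.2,0.5],
    [-4.5,1.2,0.5],
    [-4.5,1.2,0.5],
  ],
  twist=[
    [0,-0.01,0.1],
    [0,-0.006,0.1],
    [0,-0.002,0.1],
    [0,-0.002,0.1],
    [0,-0.002,0.1],
    [0,-0.002,0.1],
    [0,-0.002,0.1],
    [0,-0.002,0.1],
  ],
)

```text
time_s: 5.2
position: [0.5468, 0.1096, 0.0629]
tcp_rot: [[0.814, -0.58, 0.01], [-0.58, -0.814, 0.0], [0.008, -0.006, -1.0]]
force: [0.8, -1.4, 0.3]
opening: 0.002
```

Run:
```python
from h import *
st2(-124,36,13)
from rig import bot
for n,sl in(("top",(slice(160,285),slice(210,360))),("scene",(slice(120,260),slice(300,450)))):
    c=bot.capture(n); cv2.imwrite(f"pics/{n}2.png",cv2.resize(c["color"][sl][:,:,::-1],None,fx=4,fy=4,interpolation=cv2.INTER_CUBIC))
```

```text
t 5.20 pos [0.5468 0.1096 0.0629] psi -125.5  d(x) 20.0 R(y) 35.3 tilt [ 0.01  0.   -1.  ] Ftool [ 1.47  0.73 -0.34] M [-0.26 -0.03 -0.03] j6 125 open 0.00
 need twist z -0.026, slide now-tool [-6.   0.3 -0. ]
 tilt fix twist [-0.006 -0.008  0.   ]
```

View pics/scene2.png

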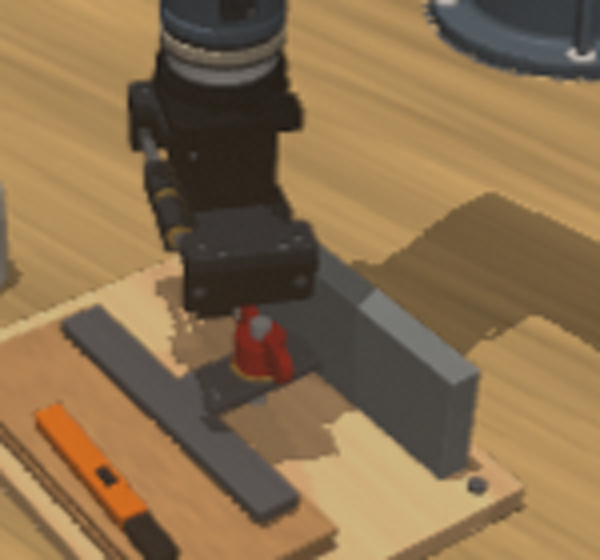

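Emit:
carry_out(
  grip=[-1,-1,-1,-1],
  slide=[
    [-4,0.5,1],
    [-4,0.5,1],
    [-4,0.5,0.5],
    [-2,0,0],
  ],
  twist=[
    [-0.003,-0.004,0],
    [-0.003,-0.004,0],
    [0,0,0],
    [0,0,0],
  ],
)

```text
time_s: 5.7
position: [0.5357, 0.1165, 0.0614]
tcp_rot: [[0.82, -0.573, 0.003], [-0.573, -0.82, -0.001], [0.003, -0.001, -1.0]]
force: [1.5, -1.4, 0.1]
opening: 0.003
```

Run:
```python
from h import *
st2(-124,36,13)
```

```text
t 5.70 pos [0.5357 0.1165 0.0614] psi -124.9  d(x) 6.6 R(y) 36.3 tilt [ 0.003 -0.001 -1.   ] Ftool [ 2.03  0.3  -0.12] M [-0.19 -0.05  0.02] j6 126 open 0.00
 need twist z -0.016, slide now-tool [ 7.  -0.5  0. ]
 tilt fix twist [-0.001 -0.003  0.   ]
```

Emit:
carry_out(
  grip=[-1,-1,-1,-1],
  slide=[
    [6,0,0],
    [6,0,-10],
    [0,0,-25],
    [0,0,-25],
  ],
  twist=[
    [0,0,-0.1],
    [0,0,-0.14],
    [0,0,-0.14],
    [0,0,-0.14],
  ],
)

```text
time_s: 6.1
position: [0.5382, 0.1118, 0.118]
tcp_rot: [[0.998, -0.067, -0.016], [-0.067, -0.998, 0.001], [-0.016, 0.0, -1.0]]
force: [-0.1, -0.3, 0.2]
opening: 0.009
```

Run:
```python
from h import *
st2()
from rig import bot
for n,sl in(("top",(slice(160,285),slice(210,360))),("scene",(slice(120,260),slice(300,450)))):
    c=bot.capture(n); cv2.imwrite(f"pics/{n}3.png",cv2.resize(c["color"][sl][:,:,::-1],None,fx=4,fy=4,interpolation=cv2.INTER_CUBIC))
```

```text
t 6.10 pos [0.5382 0.1118 0.118 ] psi -93.9  d(x) -10.2 R(y) 39.0 tilt [-0.016  0.001 -1.   ] Ftool [-0.07  0.34 -0.18] M [-0.    0.11 -0.01] j6 94 open 0.01
 tilt fix twist [0.    0.016 0.   ]
```

View pics/scene3.png

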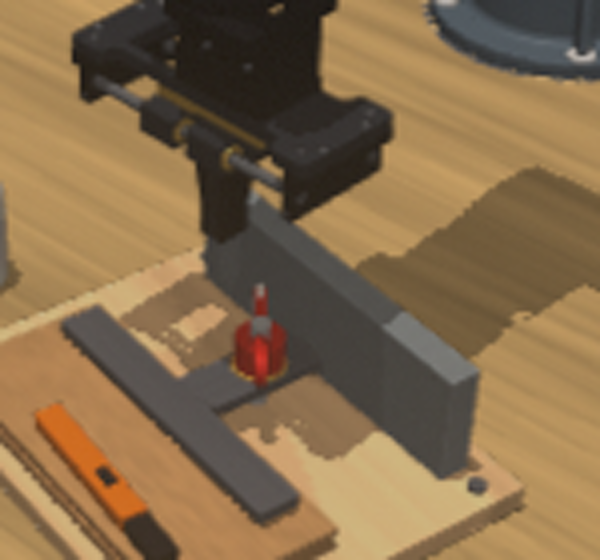

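View pics/top3.png

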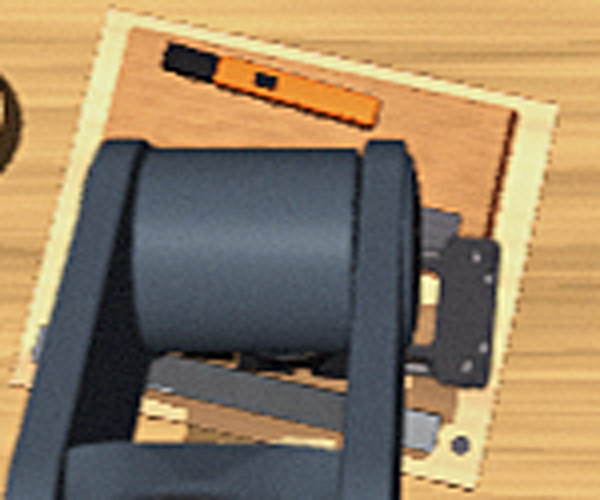

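Both wings now lie along the scene camera's line of sight (spot wing far side at (260,290), other wing near side). That puts the spot wing at a world angle of about -141°, so the nut has turned about 99°. Next I go behind the other wing.

Emit:
carry_out(
  grip=[-1,-1,-1,-1,-1,-1,-1,-1,-1,-1,-1,-1],
  slide=[
    [7,-27,0],
    [7,-27,0],
    [7,-27,0],
    [0,0,0],
    [0,0,0],
    [0,0,0],
    [0,0,0],
    [0,0,0],
    [0,0,0],
    [0,0,0],
    [0,0,0],
    [0,0,0],
  ],
  twist=[
    [0,0.016,0],
    [0,0,0],
    [0,0,0],
    [0,0,-0.149],
    [0,0,-0.149],
    [0,0,-0.149],
    [0,0,-0.149],
    [0,0,-0.149],
    [0,0,-0.149],
    [0,0,-0.149],
    [0,0,-0.149],
    [0,0,-0.149],
  ],
)

```text
time_s: 7.4
position: [0.5518, 0.1968, 0.1061]
tcp_rot: [[0.296, 0.955, -0.026], [0.955, -0.296, -0.002], [-0.009, -0.024, -1.0]]
force: [-0.3, -0.1, 0.5]
opening: 0.004
```

Emit:
carry_out(
  grip=[-1,-1,-1,-1,-1,-1,-1],
  slide=[
    [0,0,0],
    [0,0,0],
    [0,0,0],
    [0,0,0],
    [0,0,0],
    [0,0,0],
    [0,0,0],
  ],
  twist=[
    [0,0,-0.149],
    [0,0,-0.149],
    [0,0,-0.149],
    [0,0,-0.149],
    [0,0,-0.149],
    [0,0,-0.149],
    [0,0,0],
  ],
)

```text
time_s: 8.1
position: [0.5405, 0.1976, 0.0965]
tcp_rot: [[-0.562, 0.826, -0.05], [0.827, 0.563, -0.003], [0.025, -0.043, -0.999]]
force: [-0.8, -0.3, -0.0]
opening: -0.001
```

Run:
```python
from h import *
st2(39.4,36,24,z=.110)
```

```text
t 8.10 pos [0.5405 0.1976 0.0965] psi 34.3  d(x) 45.2 R(y) 18.2 tilt [-0.05  -0.003 -0.999] Ftool [ 0.2  -0.84  0.09] M [-0.06  0.02 -0.01] j6 -26 open -0.00
 need twist z -0.089, slide now-tool [-17.8  14.9 -14.6]
 tilt fix twist [-0.043 -0.025  0.   ]
```

Emit:
carry_out(
  grip=[-1,-1,-1,-1],
  slide=[
    [-9,7,-12],
    [-8,7,-2],
    [0,0,0],
    [0,0,0],
  ],
  twist=[
    [-0.043,-0.025,-0.04],
    [0,0,-0.05],
    [0,0,0],
    [0,0,0],
  ],
)

```text
time_s: 8.5
position: [0.5582, 0.1922, 0.1065]
tcp_rot: [[-0.624, 0.781, -0.008], [0.781, 0.624, 0.001], [0.006, -0.006, -1.0]]
force: [-0.5, 0.1, 0.5]
opening: 0.003
```

Run:
```python
from h import *
st2(39.4,36,24,z=.059)
```

```text
t 8.50 pos [0.5582 0.1922 0.1065] psi 38.6  d(x) 28.5 R(y) 32.0 tilt [-0.008  0.001 -1.   ] Ftool [ 0.4  -0.33 -0.46] M [-0.02  0.01 -0.  ] j6 -31 open 0.00
 need twist z -0.013, slide now-tool [-4.3  4.  47.4]
 tilt fix twist [-0.006 -0.006  0.   ]
```

Emit:
carry_out(
  grip=[-1,-1,-1,-1,-1,-1,-1],
  slide=[
    [-2,4,15],
    [0,0,15],
    [0,0,10],
    [0,0,4],
    [-4,0,0],
    [-4,0,0],
    [-3,0,0],
  ],
  twist=[
    [-0.006,-0.006,0],
    [0,0,0],
    [0,0,0],
    [0,0,0],
    [0,0,0],
    [0,0,0],
    [0,0,0],
  ],
)

```text
time_s: 9.2
position: [0.5662, 0.1851, 0.0596]
tcp_rot: [[-0.616, 0.788, -0.005], [0.788, 0.616, 0.0], [0.003, -0.004, -1.0]]
force: [0.3, 1.3, -0.9]
opening: 0.01
```

Run:
```python
from h import *
st2(39.4,36,14,z=.059)
```

```text
t 9.20 pos [0.5662 0.1851 0.0596] psi 38.0  d(x) 18.3 R(y) 33.5 tilt [-0.005  0.    -1.   ] Ftool [0.83 1.1  0.87] M [ 0.23  0.13 -0.02] j6 -31 open 0.01
 need twist z -0.024, slide now-tool [-3.4  2.1  0.6]
 tilt fix twist [-0.004 -0.003  0.   ]
```

Emit:
carry_out(
  grip=[-1,-1,-1,-1,-1,-1,-1,-1,-1,-1],
  slide=[
    [-5,1.5,0],
    [-5,1.5,0],
    [-5,1.5,0],
    [-5,1.5,0],
    [-5,1.5,0],
    [-5,1.5,0],
    [-5,1.5,0],
    [-5,1.5,0],
    [-5,1.5,0],
    [-5,1.5,0],
  ],
  twist=[
    [0,0,0.1],
    [0,0,0.1],
    [0,0,0.1],
    [0,0,0.1],
    [0,0,0.1],
    [0,0,0.1],
    [0,0,0.1],
    [0,0,0.1],
    [0,0,0.1],
    [0,0,0.1],
  ],
)

```text
time_s: 10.2
position: [0.5894, 0.1432, 0.0628]
tcp_rot: [[0.378, 0.926, -0.007], [0.926, -0.377, 0.011], [0.008, -0.011, -1.0]]
force: [-0.8, 1.5, -0.5]
opening: 0.003
```

Run:
```python
from h import *
st2()
```

```text
t 10.20 pos [0.5894 0.1432 0.0628] psi -22.2  d(x) 8.2 R(y) 38.1 tilt [-0.007  0.011 -1.   ] Ftool [ 1.05 -1.31  0.51] M [ 0.25  0.05 -0.04] j6 24 open 0.00
 tilt fix twist [-0.011 -0.008 -0.   ]
```

Emit:
carry_out(
  grip=[-1,-1,-1,-1,-1,-1,-1,-1],
  slide=[
    [-3,0.5,1],
    [-3,0.5,1],
    [-4,1,1],
    [-4,1,1],
    [-4.5,1,0.5],
    [-4.5,1.2,0.5],
    [-4.5,1.2,0.5],
    [-4.5,1.2,0.5],
  ],
  twist=[
    [-0.006,-0.004,0.13],
    [-0.005,-0.004,0.13],
    [0,0,0.12],
    [0,0,0.11],
    [0,0,0.1],
    [0,0,0.1],
    [0,0,0.1],
    [0,0,0.1],
  ],
)

```text
time_s: 11.0
position: [0.5805, 0.1171, 0.0633]
tcp_rot: [[0.969, 0.245, 0.022], [0.245, -0.97, 0.005], [0.022, 0.001, -1.0]]
force: [1.2, 0.4, -0.6]
opening: 0.009
```

Run:
```python
from h import *
st2()
```

```text
t 11.00 pos [0.5805 0.1171 0.0633] psi -75.8  d(x) 20.5 R(y) 39.1 tilt [ 0.022  0.005 -1.   ] Ftool [ 1.27 -0.12  0.6 ] M [ 0.15 -0.04  0.  ] j6 76 open 0.01
 tilt fix twist [ 0.001 -0.022  0.   ]
```

Emit:
carry_out(
  grip=[-1,-1,-1,-1,-1,-1,-1,-1],
  slide=[
    [-5,0.5,1.5],
    [-5,0.5,1.5],
    [-5,0.5,1],
    [-5,0.5,1],
    [-5,1,1],
    [-5,1,1],
    [-5,1,1],
    [-5,1,1],
  ],
  twist=[
    [0,-0.01,0.08],
    [0,-0.01,0.08],
    [0,-0.004,0.09],
    [0,-0.004,0.09],
    [0,-0.004,0.09],
    [0,-0.004,0.09],
    [0,-0.004,0.09],
    [0,-0.004,0.09],
  ],
)

```text
time_s: 11.8
position: [0.5568, 0.1085, 0.0623]
tcp_rot: [[0.883, -0.468, 0.015], [-0.468, -0.884, 0.003], [0.012, -0.009, -1.0]]
force: [1.1, -2.1, -0.3]
opening: 0.005
```

Run:
```python
from h import *
st2()
```

```text
t 11.80 pos [0.5568 0.1085 0.0623] psi -117.9  d(x) 24.6 R(y) 34.0 tilt [ 0.015  0.003 -1.   ] Ftool [1.89 1.33 0.27] M [-0.45 -0.02 -0.04] j6 117 open 0.00
 tilt fix twist [-0.009 -0.012 -0.   ]
```

Emit:
carry_out(
  grip=[-1,-1,-1,-1,-1,-1],
  slide=[
    [-4,0.5,1],
    [-4,0.5,1],
    [-4,0.5,1],
    [-4,0.5,1],
    [-4,0.5,0.5],
    [-4,0.5,0],
  ],
  twist=[
    [-0.005,-0.006,0.03],
    [-0.004,-0.006,0.03],
    [0,0,0.03],
    [0,0,0.03],
    [0,0,0],
    [0,0,0],
  ],
)

```text
time_s: 12.4
position: [0.5434, 0.1138, 0.0626]
tcp_rot: [[0.817, -0.577, 0.019], [-0.577, -0.817, -0.004], [0.017, -0.008, -1.0]]
force: [0.8, -1.0, -0.8]
opening: 0.007
```

Run:
```python
from h import *
st2()
```

```text
t 12.40 pos [0.5434 0.1138 0.0626] psi -125.2  d(x) 14.7 R(y) 34.0 tilt [ 0.019 -0.004 -1.   ] Ftool [1.22 0.31 0.85] M [-0.22 -0.06  0.03] j6 126 open 0.01
 tilt fix twist [-0.008 -0.017 -0.   ]
```

Emit:
carry_out(
  grip=[-1,-1,-1],
  slide=[
    [-4,0.5,1.5],
    [-4,0.5,1],
    [-4,0.5,1],
  ],
  twist=[
    [-0.005,-0.012,0],
    [-0.003,-0.006,0],
    [0,0,0],
  ],
)

```text
time_s: 12.7
position: [0.5347, 0.1196, 0.0602]
tcp_rot: [[0.817, -0.577, 0.004], [-0.577, -0.817, 0.0], [0.003, -0.002, -1.0]]
force: [1.5, -1.3, 0.0]
opening: 0.004
```

Run:
```python
from h import *
st2()
```

```text
t 12.70 pos [0.5347 0.1196 0.0602] psi -125.2  d(x) 4.2 R(y) 34.2 tilt [ 0.004  0.    -1.   ] Ftool [ 1.97  0.21 -0.02] M [-0.14 -0.15 -0.  ] j6 126 open 0.00
 tilt fix twist [-0.002 -0.003  0.   ]
```

Retreat, lift and look.

Emit:
carry_out(
  grip=[-1,-1,-1,-1,-1,-1,-1,-1,-1],
  slide=[
    [8,0,0],
    [6,0,-12],
    [0,0,-25],
    [0,0,-20],
    [0,0,-1],
    [0,0,-1],
    [0,0,-1],
    [0,0,-1],
    [0,0,-1],
  ],
  twist=[
    [0,0,0],
    [0,0,0],
    [0,0,-0.149],
    [0,0,-0.149],
    [0,0,-0.149],
    [0,0,-0.149],
    [0,0,-0.149],
    [0,0,-0.149],
    [0,0,-0.149],
  ],
)

```text
time_s: 13.6
position: [0.541, 0.1122, 0.1213]
tcp_rot: [[0.904, 0.427, -0.015], [0.427, -0.904, 0.004], [-0.012, -0.01, -1.0]]
force: [-0.6, 0.1, 0.0]
opening: 0.005
```

Run:
```python
from h import *
st2()
from rig import bot
for n,sl in(("scene",(slice(120,260),slice(300,450))),):
    c=bot.capture(n); cv2.imwrite(f"pics/{n}4.png",cv2.resize(c["color"][sl][:,:,::-1],None,fx=4,fy=4,interpolation=cv2.INTER_CUBIC))
```

```text
t 13.60 pos [0.541  0.1122 0.1213] psi -64.7  d(x) -25.2 R(y) 29.9 tilt [-0.015  0.004 -1.   ] Ftool [-0.45 -0.36  0.01] M [-0.07  0.1  -0.01] j6 65 open 0.00
 tilt fix twist [-0.01   0.012 -0.   ]
```

View pics/scene4.png

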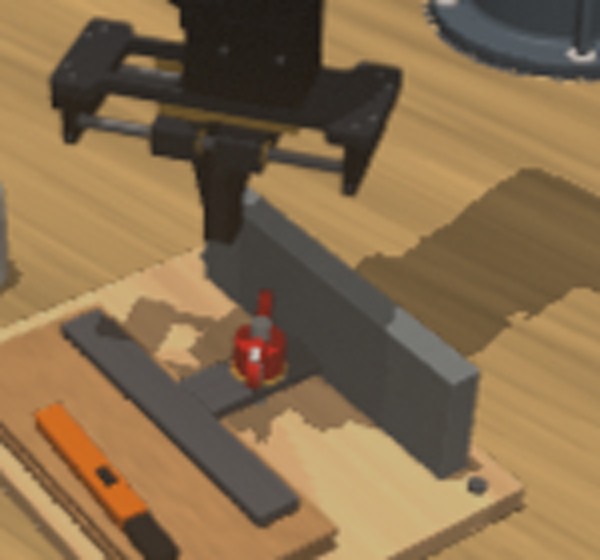

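The white-spot wing now points at the camera (front of the hub, (257,360)), so its world angle is about 36° and the nut has turned about 283° in total. The stop must lie within the next ~77°.

Emit:
carry_out(
  grip=[-1,-1,-1,-1,-1,-1,-1,-1,-1,-1,-1,-1],
  slide=[
    [18,-21,0],
    [18,-21,0],
    [18,-21,0],
    [0,0,-1],
    [0,0,-1],
    [0,0,-1],
    [0,0,-1],
    [0,0,-1],
    [0,0,-1],
    [0,0,-1],
    [0,0,-1],
    [0,0,-1],
  ],
  twist=[
    [-0.01,0.012,0],
    [0,0,0],
    [0,0,0],
    [0,0,-0.149],
    [0,0,-0.149],
    [0,0,-0.149],
    [0,0,-0.149],
    [0,0,-0.149],
    [0,0,-0.149],
    [0,0,-0.149],
    [0,0,-0.149],
    [0,0,-0.149],
  ],
)

```text
time_s: 14.85
position: [0.558, 0.1955, 0.1249]
tcp_rot: [[-0.212, 0.977, -0.02], [0.977, 0.212, 0.001], [0.005, -0.019, -1.0]]
force: [0.9, -0.1, -0.3]
opening: 0.003
```

Emit:
carry_out(
  grip=[-1,-1,-1],
  slide=[
    [0,0,-1],
    [0,0,-1],
    [0,0,0],
  ],
  twist=[
    [0,0,-0.149],
    [0,0,-0.149],
    [0,0,0],
  ],
)

```text
time_s: 15.15
position: [0.5565, 0.1954, 0.1257]
tcp_rot: [[-0.489, 0.872, -0.025], [0.872, 0.489, 0.001], [0.013, -0.021, -1.0]]
force: [0.4, 0.8, 0.2]
opening: 0.009
```

Run:
```python
from h import *
st2(36,36,26,z=.110)
```

```text
t 15.15 pos [0.5565 0.1954 0.1257] psi 29.3  d(x) 36.9 R(y) 27.0 tilt [-0.025  0.001 -1.   ] Ftool [ 0.48  0.7  -0.25] M [-0.01  0.02  0.03] j6 -21 open 0.01
 need twist z -0.117, slide now-tool [-7.1  6.  15.5]
 tilt fix twist [-0.021 -0.013  0.   ]
```

Emit:
carry_out(
  grip=[-1,-1,-1,-1,-1,-1],
  slide=[
    [-4,4,0],
    [-4,4,20],
    [0,0,20],
    [0,0,15],
    [0,0,8],
    [0,0,2],
  ],
  twist=[
    [-0.021,-0.013,-0.06],
    [0,0,-0.06],
    [0,0,0],
    [0,0,0],
    [0,0,0],
    [0,0,0],
  ],
)

```text
time_s: 15.75
position: [0.5676, 0.1928, 0.0579]
tcp_rot: [[-0.571, 0.821, -0.001], [0.821, 0.571, 0.001], [0.002, -0.0, -1.0]]
force: [-0.5, -0.0, 0.4]
opening: 0.003
```

Run:
```python
from h import *
st2(36,36,14,z=.058)
```

```text
t 15.75 pos [0.5676 0.1928 0.0579] psi 34.8  d(x) 25.7 R(y) 38.0 tilt [-0.001  0.001 -1.   ] Ftool [ 0.24 -0.39 -0.44] M [0.01 0.04 0.01] j6 -27 open 0.00
 need twist z -0.021, slide now-tool [-10.9  -2.3  -0.1]
 tilt fix twist [-0.    -0.002  0.   ]
```

Emit:
carry_out(
  grip=[-1,-1,-1,-1,-1,-1,-1,-1],
  slide=[
    [-4,-1,0],
    [-4,-1,0],
    [-3,0,0],
    [-2.5,0.6,0],
    [-2.5,0.6,0],
    [-2.5,0.6,0],
    [-2.5,0.6,0],
    [-2.5,0.6,0],
  ],
  twist=[
    [0,0,0],
    [0,0,0],
    [0,0,0],
    [0,0,0.05],
    [0,0,0.05],
    [0,0,0.05],
    [0,0,0.05],
    [0,0,0.05],
  ],
)

```text
time_s: 16.55
position: [0.5803, 0.1738, 0.0604]
tcp_rot: [[-0.332, 0.943, -0.003], [0.943, 0.332, 0.007], [0.007, -0.001, -1.0]]
force: [-1.3, 2.1, -1.3]
opening: 0.002
```

Run:
```python
from h import *
st2()
```

```text
t 16.55 pos [0.5803 0.1738 0.0604] psi 19.4  d(x) 12.7 R(y) 35.6 tilt [-0.003  0.007 -1.   ] Ftool [ 2.42 -0.47  1.35] M [0.22 0.13 0.02] j6 -14 open 0.00
 tilt fix twist [-0.001 -0.007  0.   ]
```

Emit:
carry_out(
  grip=[-1,-1,-1,-1,-1,-1],
  slide=[
    [-2.5,0.7,1],
    [-2.5,0.7,1],
    [-2.5,0.7,0.5],
    [-2.5,0.7,0.5],
    [-2.5,0.7,0.5],
    [-2.5,0.7,0.5],
  ],
  twist=[
    [0,-0.005,0.06],
    [0,-0.003,0.06],
    [0,0,0.06],
    [0,0,0.06],
    [0,0,0.06],
    [0,0,0.06],
  ],
)

```text
time_s: 17.15
position: [0.5869, 0.1612, 0.0598]
tcp_rot: [[0.043, 0.999, -0.001], [0.999, -0.043, 0.004], [0.004, -0.001, -1.0]]
force: [-0.3, 2.1, -1.3]
opening: 0.004
```

Run:
```python
from h import *
st2()
```

```text
t 17.15 pos [0.5869 0.1612 0.0598] psi -2.5  d(x) 12.7 R(y) 35.4 tilt [-0.001  0.004 -1.   ] Ftool [ 2.09 -0.37  1.27] M [ 0.37  0.15 -0.04] j6 7 open 0.00
 tilt fix twist [-0.001 -0.004  0.   ]
```

Still turning freely (wing at about -2°).

Emit:
carry_out(
  grip=[-1,-1,-1,-1,-1],
  slide=[
    [-2.5,0.7,1],
    [-2.5,0.7,0.5],
    [-2.5,0.7,0.5],
    [-2.5,0.7,0.5],
    [-2.5,0.7,0.5],
  ],
  twist=[
    [0,-0.004,0.06],
    [0,0,0.06],
    [0,0,0.06],
    [0,0,0.06],
    [0,0,0.06],
  ],
)

```text
time_s: 17.65
position: [0.5903, 0.158, 0.0602]
tcp_rot: [[0.36, 0.933, 0.007], [0.933, -0.361, 0.02], [0.021, -0.001, -1.0]]
force: [-0.1, 7.6, -1.8]
opening: 0.004
```

Run:
```python
from h import *
st2()
```

```text
t 17.65 pos [0.5903 0.158  0.0602] psi -21.1  d(x) 21.6 R(y) 33.7 tilt [ 0.007  0.02  -1.   ] Ftool [ 6.99 -2.78  1.95] M [ 1.15 -0.03 -0.07] j6 24 open 0.00
 tilt fix twist [-0.001 -0.021  0.   ]
```

Emit:
carry_out(
  grip=[-1,-1,-1,-1,-1,-1,-1],
  slide=[
    [4,0,0],
    [0,0,0],
    [0,0,0],
    [-2,0,0],
    [-2,0,0],
    [-2,0,0],
    [-2,0,0],
  ],
  twist=[
    [0,-0.02,0],
    [0,0,-0.1],
    [0,0,-0.1],
    [0,0,0],
    [0,0,0],
    [0,0,0],
    [0,0,0],
  ],
)

```text
time_s: 18.35
position: [0.5944, 0.1582, 0.0639]
tcp_rot: [[0.177, 0.984, 0.01], [0.984, -0.177, 0.011], [0.013, 0.008, -1.0]]
force: [1.6, 7.5, -3.1]
opening: 0.005
```

Run:
```python
from h import *
st2()
```

```text
t 18.35 pos [0.5944 0.1582 0.0639] psi -10.2  d(x) 15.7 R(y) 41.3 tilt [ 0.01   0.011 -1.   ] Ftool [7.66 0.23 3.22] M [ 1.34 -0.05 -0.04] j6 14 open 0.01
 tilt fix twist [ 0.008 -0.013 -0.   ]
```

Emit:
carry_out(
  grip=[-1,-1,-1],
  slide=[
    [-2,0,0.5],
    [-2,0,0.5],
    [-2,0,0.5],
  ],
  twist=[
    [0,0,0],
    [0,0,0],
    [0,0,0],
  ],
)

```text
time_s: 18.65
position: [0.5946, 0.1582, 0.0638]
tcp_rot: [[0.188, 0.982, 0.015], [0.982, -0.189, 0.023], [0.025, 0.01, -1.0]]
force: [0.6, 6.8, 1.5]
opening: 0.009
```

Run:
```python
from h import *
st2()
```

```text
t 18.65 pos [0.5946 0.1582 0.0638] psi -10.9  d(x) 16.3 R(y) 41.3 tilt [ 0.015  0.023 -1.   ] Ftool [ 6.78 -0.69 -1.29] M [ 1.09  0.08 -0.02] j6 14 open 0.01
 tilt fix twist [ 0.01  -0.025 -0.   ]
```

At 7 N nothing moves, so this is the stop. Backing off, lifting and moving aside.

Emit:
carry_out(
  grip=[-1,-1,-1,-1,-1,-1,-1,-1,-1,-1,-1,-1],
  slide=[
    [5,0,0],
    [6,0,0],
    [0,0,-25],
    [0,0,-30],
    [0,0,-30],
    [0,0,-30],
    [0,0,-30],
    [30,-20,0],
    [40,-20,0],
    [40,-20,0],
    [40,-20,0],
    [0,0,0],
  ],
  twist=[
    [0.01,-0.02,0],
    [0,0,0],
    [0,0,0],
    [0,0,0],
    [0,0,0],
    [0,0,0],
    [0,0,0],
    [0,0,0],
    [0,0,0],
    [0,0,0],
    [0,0,0],
    [0,0,0],
  ],
)

```text
time_s: 19.85
position: [0.5497, 0.3322, 0.218]
tcp_rot: [[0.21, 0.978, 0.007], [0.978, -0.21, 0.007], [0.008, 0.006, -1.0]]
force: [-1.1, 0.1, 0.7]
opening: 0.007
```

Emit:
carry_out(
  grip=[-1,-1,-1,-1,-1],
  slide=[
    [40,0,0],
    [40,0,0],
    [40,0,0],
    [0,0,0],
    [0,0,0],
  ],
  twist=[
    [0,0,0],
    [0,0,0],
    [0,0,0],
    [0,0,0],
    [0,0,0],
  ],
)

```text
time_s: 20.35
position: [0.575, 0.4499, 0.2175]
tcp_rot: [[0.214, 0.977, 0.006], [0.977, -0.214, 0.003], [0.004, 0.005, -1.0]]
force: [-0.4, 1.0, -0.3]
opening: 0.008
```

Run:
```python
from h import *
st2()
from rig import bot
for n,sl in(("top",(slice(160,285),slice(160,390))),("scene",(slice(150,320),slice(270,450)))):
    c=bot.capture(n); cv2.imwrite(f"pics/{n}5.png",cv2.resize(c["color"][sl][:,:,::-1],None,fx=3.4,fy=3.4,interpolation=cv2.INTER_CUBIC))
    o=pickle.load(open(n+".pkl","rb"))
    for nm,lo,hi in(("orange",(8,200,150),(14,255,255)),("blue",(105,150,80),(125,255,255)),("tapearea",None,None)):
        if lo is None: continue
        for q in(o,c):
            h=cv2.cvtColor(q["color"],cv2.COLOR_RGB2HSV); m=cv2.inRange(h,lo,hi); k=np.zeros_like(m); k[sl]=m[sl]; v,u=np.nonzero(k); print(n,nm,len(u),u.mean().round(2) if len(u) else 0,v.mean().round(2) if len(u) else 0)
    h=cv2.cvtColor(c["color"],cv2.COLOR_RGB2HSV).astype(int); roi=np.zeros(h.shape[:2],bool); roi[sl]=1
    red=roi&((h[...,0]<4)|(h[...,0]>172))&(h[...,1]>170)&(h[...,2]>90)
    P,us,vs=cloud(c,red); W=P[P[:,2]>.066]; 
    if len(W)>5:
        v_=np.linalg.svd(W[:,:2]-W[:,:2].mean(0),full_matrices=False)[2]; print("red",len(W),W.mean(0),np.degrees(np.arctan2(v_[0,1],v_[0,0])))
```

```text
t 20.35 pos [0.575  0.4499 0.2175] psi -12.3  d(x) 298.1 R(y) -40.7 tilt [ 0.006  0.003 -1.   ] Ftool [ 0.93 -0.62  0.35] M [-0.09  0.04  0.01] j6 42 open 0.01
 tilt fix twist [ 0.005 -0.004  0.   ]
top orange 139 282.32 181.48
top orange 116 282.58 182.62
top blue 65 376.52 224.12
top blue 66 376.45 224.11
red 115 [0.54836415 0.15073046 0.07244517] 168.8901045518007
scene orange 194 321.52 234.75
scene orange 203 321.45 234.9
scene blue 18 291.44 153.06
scene blue 18 291.44 153.06
red 52 [0.54833776 0.15752234 0.072832  ] -10.86358384937917
```

View pics/top5.png

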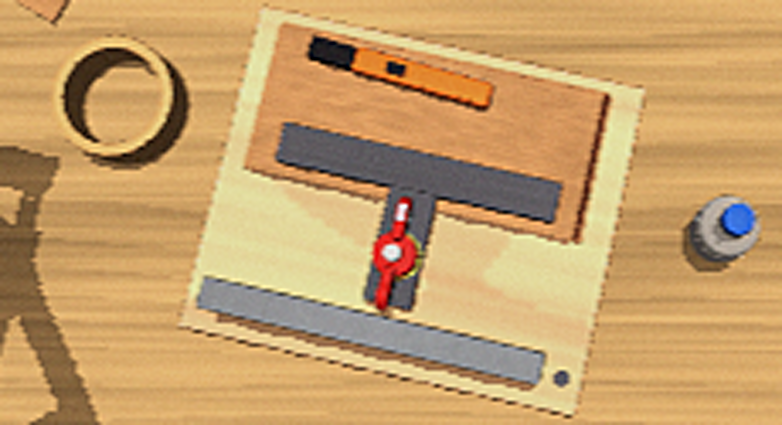

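View pics/scene5.png

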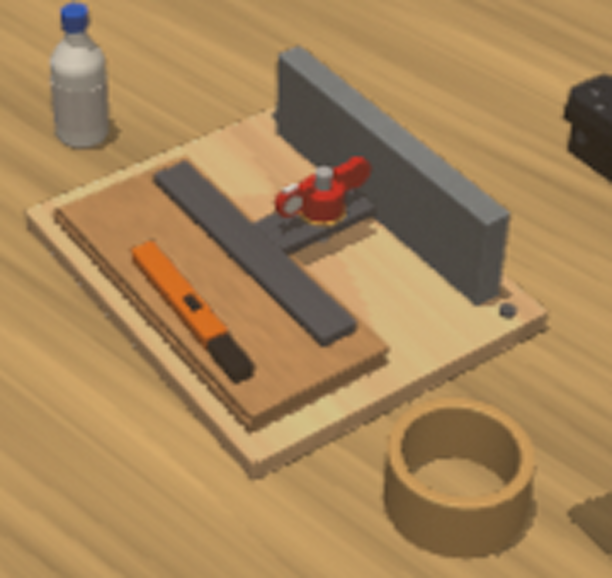

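Both views show the nut pointing along the jig's x axis (world -11 to -12°, jig x at -12.4°), which fits the stop at a full turn. Knife, tape and glue look undisturbed, and the arm is clear.

Run:
```python
from rig import bot
print(bot.hand_in())
```

```text
the job is handed in; nothing more can be done
None
```

The wing nut is tight against its stop. I pushed it clockwise with the shut fingertips in three strokes, about 330° in all.

- **Tightness:** while the nut turned, the push readings were about 1–2.5 N. At the end it rose to about 7–8 N on the wing, and three more small pushes moved nothing. In the final pictures the spot wing lies along the jig's x axis (about -11° world, against -12.4° for the jig), and the nut's red top is a few millimetres lower than at the start.
- **Bystanders:** the glue's cap is at the same pixels as before. The knife matches within 0.2 px in the scene view. In the top view its orange patch shifted about 1 px and lost some area; I put this down to changed shading but did not check it. I compared the tape roll only by eye, and it looks unmoved.
- **Finish:** the job was handed in at about 20 s, with the arm lifted clear of everything and about 0.3 m from the nut. The hand-in reported no verdict.

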